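# Turn the reversed comb-set box round in its sleeve

### The job

One of the two boxed comb sets on the black mat was put back in its blue metal sleeve the wrong way round, so its white back shows at the sleeve's thumb notch. Slide that box straight up out of its sleeve, turn it half round, and slide it back down fully home in the same sleeve with its orange face at the notch, letting go only when it is down. Leave the other boxed set, which is already right, where it is.

Things in the scene. Friction and masses are not known exactly. Their poses are not given: they have to be found in the camera images.
- set_a_center (a point): Centre (half-way up) of the reversed box: loose, upright, 34 mm thick (its x), 60 mm wide (its y), 120 mm tall (z up), about 150 g. Its x axis points from its white back to its orange face (orange is the front 11 mm, seen on the top too). Its top is 57 mm above the sleeve's rim; grip it from above across thickness or width.
- set_a_front (a point): Middle of the orange face of the same box: 17 mm along the box's x from set_a_center, same axes.
- sleeve_a: Its fixed blue painted metal sleeve, open on top; origin under its centre, z up, x axis out through the thumb notch (40 mm wide cut in one broad wall, from 24 mm up). Pocket 46 (x) by 74 mm (y), floor 4 mm up, straight walls to 56 mm, then a mouth flaring 7 mm a side to the rim at 67 mm (outside 68 by 96 mm). A box fully home has its centre 64 mm above this origin.
- set_b_center (a point): Centre (half-way up) of the other box, same size and look, right way round in its own identical fixed sleeve, at least 140 mm from the first: a bystander. A turntable with comb, brush and tub stands farther off to the robot's left.

How it is judged:
By the outcome, as a careful person would: the job done as asked, in the order asked, and still so for the second after the job is handed in, with the robot touching nothing.
It also fails if it takes over 42 s, if anything falls off the work surface, if the arm or the gripper's body presses on something with over 40 N, if the wrist force passes 120 N, or if a joint passes its speed limit or range.

### The arm

A 6-joint arm with a two-finger parallel gripper is mounted at the origin on the work surface. World frame = base frame: x ahead of the robot, y to its left, z up, the work surface at z = 0. Lengths are in m, angles in degrees, forces in N, time in s.
With the tool pointing down it reaches from about 0.375 to 0.9 m from the base axis. Payload 3.1 kg.
Tool frame: the origin (TCP) lies at the very end of the fingers, on their centre line; the grasp point (between the pads) lies bot.hold_point_z behind it (bot.hold_point_z is the distance from the TCP to the grasp point, in m); z points along the fingers, y is the line along which they close (so a half turn about z gives the same grasp; the last joint's range is limited). The gripper opens to 87 mm and grips with 3 to 60 N. Pads are 19 mm wide; open, the fingers measure 117 mm over their backs; the gripper's body (75 mm by 190 mm) begins 51 mm behind the grasp point.
Start: joints at [52.855, 30.224, 82.088, -0, 67.689, -10.227], TCP at [0.283, 0.557, 0.223] pointing down, gripper open.
Joint ranges: [-176.69, 176.69], [-43.24, 126.21], [12.49, 139.97], [-82, 262], [0, 151.66], [-163.58, 163.58]. Speed limits (degrees/s): [159.86, 159.86, 180, 180, 180, 180].

### API

Orientations are given as a 3x3 rotation matrix whose columns are the frame's x, y, z axes.
In Python, from rig import bot gives the robot as it stands.
- The arm moves only by the tool apply_moves, never from a script. Its argument "plan" is one flat list of numbers, 4 for each row, row after row: the shift along the world's x, y, z normalised to -1 to 1, where 1 is 0.05 m, then the turn about the world's z normalised to -1 to 1, where 1 is 10 degrees. A call has 1 to 12 rows; each row shifts and turns the commanded pose from where the row before left it; what a row does not reach is not made up. A row lasts 1/8 s, in which the tool goes at most 62.5 mm and 10.7 degrees, less where a joint would pass 70% of its speed; a pose out of reach is approached as far as the arm can. A call with a number of a shift or a turn outside -1 to 1 is refused whole. A call with a gripper value outside its range is refused whole. "grip" is the closure, from -1 (fully open) to 1 (shut), so that 0 is half open, set as the call begins (left out, the last holds). The fingers move at their own pace and stop on an object; the grip force is fixed at half the most. Time passes only in rows, so rows that do not move let the fingers close. It gives the time, the measured TCP pose, the force, the opening and the grip force at its end, in the units of the state.
- bot.read_state(): the state, without advancing time (a new reading comes with each control period).
- bot.capture(name): name is "side" or "top" or "wrist"; returns (picture, depth): 384x512x3 uint8, red, green, blue; 384x512 float32, m along the optical axis (not along the pixel's ray), 0 where there is no reading.
- bot.camera_info(name): a dict with "vertical_fov" (degrees; the focal length in pixels is half the picture's height over the tangent of half this angle, whatever the lens; pixels are square), "cx", "cy" (the principal point, pixels), "rvec" (rotation vector, rad) and "tvec" (3), from world to camera coordinates, as OpenCV has them; the wrist camera has in their place "mount" (4x4, takes a point from camera to tool coordinates, whose origin is the TCP and whose axes are the flange's). Camera axes: x right, y down, z forward; pixel columns grow to the right and rows downward; lengths in m; the calibration is good to about 2 mm. A picture is of the moment at which its call begins: read the wrist's pose just before it. camera_info takes no time and is no camera call.
- bot.hand_in(): hands the job in; it is judged then, once.
Trained networks look in the newest picture that a camera, given by its name, has taken for a name from the list of things; names that differ only in an ending like _2 or _b are one class to them, and where a whole thing is asked for, a point or a joint stands for the part that bears it (a point fixed in the world has none). Each returns a list of dicts, best first, with "p" (0 to 1); they miss things now and then, are a little off and sometimes report something else, mostly with a low value. They report only what shows in the picture. A call takes as long as a camera call.
- bot.outline_of(camera, target): "mask" (384x512 bool, what is visible of it) and "xy" ([column, row] as shares, 0 to 1, of the picture: columns of its width, rows of its height, amid what is visible of it).
- bot.pinpoint(camera, target): "xy" ([column, row] as shares, 0 to 1, of the picture: columns of its width, rows of its height: a listed point, or the origin of a listed thing).
The state is a dict: "time_s": time; "joint_positions": joint angles; "qvel": joint speeds; "tau": joint torques, N m; "position": TCP position; "tcp_rot": TCP orientation; "force": force on the tool from outside, world axes, zero at the start; "moment": the same for the moment, N m; "opening": opening from 0.0 (shut) to 1.0 (fully open); "grasp_force": force on a finger pad.
Only numpy, scipy, OpenCV 4.12 (cv2) and the standard library are available. Lean on these libraries where they do the work, as an engineer would, in place of code of your own. Each camera call takes 0.05 s, during which the arm holds its last target. There are 200 camera calls.

## Working session

There is one attempt and no reset: what is moved stays moved. The work goes in short steps, Python scripts to look and compute and a tool call to move; the robot and the scene stay as the last step left them, time stands still between calls to the robot, and variables do not carry over. Pictures are saved under pics/ and viewed, at most 10 in all, crops included, and the job is handed in when it is done.

Besides the shell and the picture viewer there is one more tool, called after "Emit:" as name(argument=value, ...) on one line, values as JSON. apply_moves: Moves the arm, as the interface text tells. Its arguments: {"type":"object","properties":{"plan":{"type":"array","items":{"type":"number"}},"grip":{"type":"number"}},"required":["plan"]}

```bash
mkdir -p pics
cat > h.py <<'E'
import numpy as np, cv2
from rig import bot
def cam(n):
    i=bot.camera_info(n); f=192/np.tan(np.radians(i["vertical_fov"])/2)
    if "mount" in i:
        s=bot.read_state(); T=np.eye(4); T[:3,:3]=s["tcp_rot"]; T[:3,3]=s["position"]; M=T@np.array(i["mount"])
        return f,i["cx"],i["cy"],M[:3,:3],M[:3,3]
    R=cv2.Rodrigues(np.array(i["rvec"],float))[0]; return f,i["cx"],i["cy"],R.T,-R.T@np.array(i["tvec"],float).ravel()
def cloud(c,d):
    f,cx,cy,R,t=c; v,u=np.mgrid[:384,:512]
    P=np.stack([(u-cx)/f*d,(v-cy)/f*d,d],-1)@R.T+t; P[d==0]=np.nan; return P
def atz(c,uv,z):
    f,cx,cy,R,t=c; r=R@np.array([(uv[0]-cx)/f,(uv[1]-cy)/f,1]); return t+r*(z-t[2])/r[2]
def snap(n,fn):
    c=cam(n); p,d=bot.capture(n); cv2.imwrite("pics/"+fn,p[:,:,::-1]); return c,p,d,cloud(c,d)
E
python3 - <<'E'
from h import *
print(bot.hold_point_z, bot.read_state()["tcp_rot"])
ims=[]
for n in("side","top"):
    c,p,d,P=snap(n,n+"0.png"); ims.append(p); np.savez(n+".npz",p=p,P=P); print(n,c[4])
    for t in("set_a_center","set_a_front","sleeve_a"):
        for r in bot.pinpoint(n,t)[:3]:
            uv=np.array(r["xy"])*[512,384]; q=P[int(uv[1]),int(uv[0])]
            print(n,t,round(r["p"],2),uv.round(),"depth pt",q.round(3),"atz.064",atz(c,uv,.064).round(3))
cv2.imwrite("pics/both.png",np.vstack(ims)[:,:,::-1][:, :])
E
```

```text
0.0187 [[-8.91678716e-01  4.52666885e-01 -1.32652136e-03]
 [ 4.52668663e-01  8.91677066e-01 -1.75844171e-03]
 [ 3.86840341e-04 -2.16843969e-03 -9.99997574e-01]]
side [ 0.32226768 -0.55569522  0.50193839]
side set_a_center 0.56 [331. 234.] depth pt [ 0.575 -0.126  0.089] atz.064 [ 0.589 -0.1    0.064]
side set_a_front 0.81 [323. 241.] depth pt [ 0.57  -0.115  0.069] atz.064 [ 0.574 -0.11   0.064]
side sleeve_a 0.72 [327. 268.] depth pt [ 0.569 -0.133  0.038] atz.064 [ 0.556 -0.158  0.064]
top [0.45534285 0.00979698 0.76963043]
top set_a_front 0.88 [323. 164.] depth pt [ 0.569 -0.106  0.078] atz.064 [ 0.571 -0.11   0.064]
top sleeve_a 0.84 [317. 162.] depth pt [ 0.564 -0.088  0.127] atz.064 [ 0.574 -0.099  0.064]
```

View pics/top0.png

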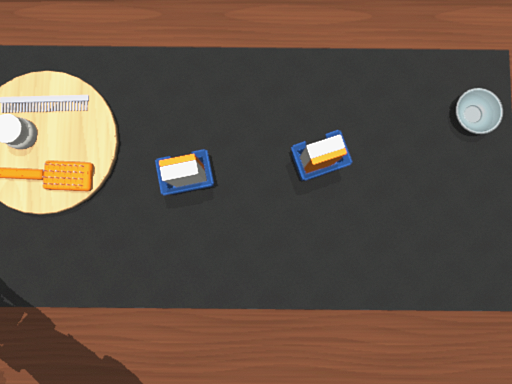

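View pics/side0.png

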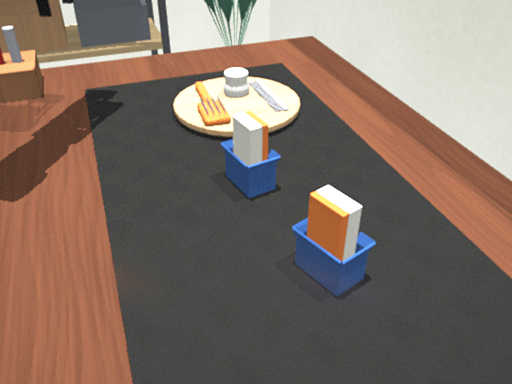

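The top view shows two boxes: left at (180,165) with orange on the far side, right at (322,155) with orange on the robot side. The side view shows no notch on either near wall. I'll zoom in to confirm and measure the right one.

Run:
```python
from h import *
z=np.load("top.npz"); p,P=z["p"],z["P"]
cv2.imwrite("pics/zoom.png",cv2.resize(p[120:205,140:365],None,fx=3.5,fy=3.5,interpolation=cv2.INTER_CUBIC)[:,:,::-1])
for n in("top","side"):
    z=np.load(n+".npz"); p,P=z["p"].astype(int),z["P"]; Z=P[...,2]
    for nm,c0 in(("R",(.575,-.095)),("L",(.555,.12))):
        near=np.hypot(P[...,0]-c0[0],P[...,1]-c0[1])<.08
        m=near&(abs(Z-.124)<.006); q=P[m]
        r=cv2.minAreaRect(q[:,:2].astype(np.float32)*1000); print(n,nm,"top",m.sum(),r,q[:,2].mean())
        blue=(p[...,2]>p[...,0]+40)&(p[...,2]>p[...,1]+30)
        m=near&blue&(abs(Z-.065)<.006); q=P[m]
        r=cv2.minAreaRect(q[:,:2].astype(np.float32)*1000); print(n,nm,"rim",m.sum(),r,q[:,2].mean())
        org=near&(p[...,0]-p[...,2]>90)&(abs(Z-.124)<.006); print("orange",P[org].mean(0).round(4),org.sum())
        # notch: heights of blue by side
        m=near&blue; 
        print("blue maxz", np.nanpercentile(P[m][:,2],[5,50,95]).round(3))
```

```text
top R top 757 ((586.0582885742188, -104.84024047851562), (34.20277786254883, 60.435569763183594), 18.513336181640625) 0.12665552938058014
top R rim 529 ((587.9606323242188, -106.06717681884766), (66.84431457519531, 95.21003723144531), 19.70252227783203) 0.06660793805471436
orange [ 0.5739 -0.108   0.1265] 227
blue maxz [0.004 0.067 0.072]
top L top 768 ((554.421875, 140.9125213623047), (34.683719635009766, 60.48678970336914), 11.898754119873047) 0.12659078693954462
top L rim 538 ((554.4248046875, 141.88140869140625), (67.01669311523438, 94.78192901611328), 12.273240089416504) 0.06685322293785338
orange [0.5655 0.1428 0.1267] 235
blue maxz [0.004 0.067 0.072]
side R top 1052 ((585.3245239257812, -107.45419311523438), (36.505828857421875, 61.3792839050293), 18.591320037841797) 0.12631077233310375
side R rim 497 ((587.8646240234375, -107.93876647949219), (67.60179138183594, 94.78111267089844), 19.96639633178711) 0.0661448398221427
orange [ 0.573  -0.1144  0.1251] 447
blue maxz [0.008 0.042 0.071]
side L top 536 ((553.71533203125, 138.06021118164062), (35.07294464111328, 62.93268966674805), 11.152076721191406) 0.12628353409346751
side L rim 327 ((554.398193359375, 139.4619903564453), (66.82914733886719, 94.29401397705078), 12.211187362670898) 0.06571197396324263
orange [0.5674 0.132  0.1268] 107
blue maxz [0.008 0.041 0.071]
```

View pics/zoom.png

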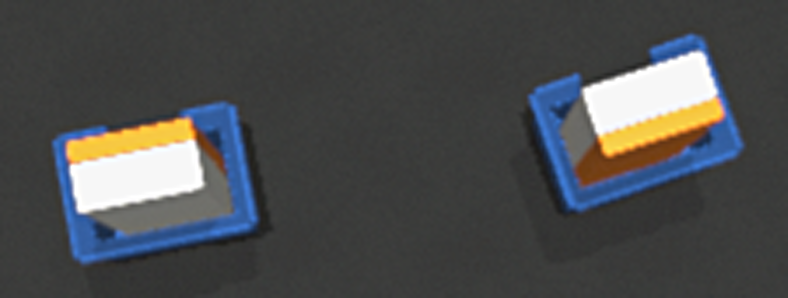

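The zoom confirms it: both notches face away from the robot. The right box has its white back at the notch, so it is the reversed one, at about (0.586, -0.106) with yaw 18.5°. I'll grip across the width, with tool y at 108.5°, so the half turn stays within the last joint's range.

Emit:
apply_moves(plan=[0.4,-0.85,0,0.3,0.4,-0.85,0,0.3,0.4,-0.85,0,0.3,0.4,-0.85,0,0.3,0.4,-0.85,0,0.3,0.4,-0.85,0,0.3,0.4,-0.85,0,0.3,0.4,-0.85,0,0.3,0.4,-0.85,0,0.3,0.4,-0.85,0,0.3,0.4,-0.85,0,0.3,0.4,-0.85,0,0.3], grip=-1)

```text
time_s: 1.9
position: [0.5236, 0.0458, 0.2228]
tcp_rot: [[-0.987, -0.159, 0.001], [-0.159, 0.987, 0.0], [-0.001, -0.0, -1.0]]
force: [0.8, 1.3, -0.2]
opening: 1.0
grasp_force: 0.0
```

Emit:
apply_moves(plan=[0.4,-0.85,0,0.3,0.4,-0.85,0,0.3,0.4,-0.85,0,0.3,0.06,-0.5,0,0.04,0,0,0,0,0,0,0,0])

```text
time_s: 2.65
position: [0.5853, -0.1042, 0.2224]
tcp_rot: [[-0.948, -0.317, -0.001], [-0.317, 0.948, 0.001], [0.001, 0.001, -1.0]]
force: [0.3, 0.6, 0.0]
opening: 0.997
grasp_force: 0.0
```

```bash
cat > st.py <<'E'
from h import *
def st():
    s=bot.read_state(); R=np.array(s["tcp_rot"]); print("t",s["time_s"],"pos",np.round(s["position"],4),"yang",np.degrees(np.arctan2(R[1,1],R[0,1])).round(2),"F",np.round(s["force"],1),"op",s["opening"],"g",s["grasp_force"],"j",np.round(s["joint_positions"],1))
E
python3 - <<'E'
from st import *
st()
c,p,d,P=snap("wrist","w1.png")
Z=P[...,2]; near=np.hypot(P[...,0]-.586,P[...,1]+.106)<.08
m=near&(abs(Z-.125)<.006); q=P[m]
print(m.sum(), cv2.minAreaRect(q[:,:2].astype(np.float32)*1000) if m.sum()>5 else "", q[:,2].mean())
E
```

```text
t 2.65 pos [ 0.5853 -0.1042  0.2224] yang 108.48 F [0.3 0.6 0. ] op 0.997137825497862 g 0.0 j [ -20.9   27.9   86.6    0.    65.6 -129.4]
2489 ((584.495849609375, -107.38961791992188), (33.91102600097656, 59.963104248046875), 18.65443992614746) 0.12792792480716672
```

View pics/w1.png

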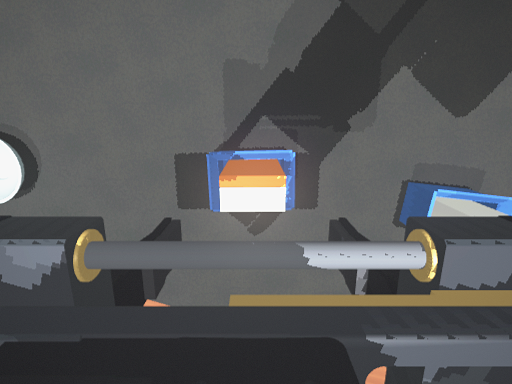

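The wrist view shows the box at columns 220–286, midway between the fingers at about 145 and 360. The three camera estimates average (0.5853, -0.1066). Descending.

Emit:
apply_moves(plan=[0,-0.05,-0.4,0,0,0,-0.4,0,0,0,-0.4,0,0,0,-0.4,0,0,0,-0.4,0,0,0,-0.4,0,0,0,-0.3,0,0,0,0,0,0,0,0,0])

```text
time_s: 3.82
position: [0.5864, -0.1075, 0.0882]
tcp_rot: [[-0.948, -0.317, 0.001], [-0.317, 0.948, -0.0], [-0.001, -0.001, -1.0]]
force: [0.3, 1.5, -0.0]
opening: 1.0
grasp_force: 0.0
```

Emit:
apply_moves(plan=[0,0,0,0,0,0,0,0,0,0,0,0,0,0,0,0,0,0,0,0,0,0,0,0,0,0,0,0,0,0,0,0], grip=1)

```text
time_s: 4.82
position: [0.5859, -0.1077, 0.0877]
tcp_rot: [[-0.948, -0.317, 0.0], [-0.317, 0.948, -0.0], [-0.0, -0.0, -1.0]]
force: [0.2, 0.4, 3.0]
opening: 0.687
grasp_force: 29.9
```

Gripped, with an opening of 59.8 mm. Next I lift straight up by 100 mm.

Emit:
apply_moves(plan=[0,0,0.2,0,0,0,0.2,0,0,0,0.3,0,0,0,0.3,0,0,0,0.3,0,0,0,0.3,0,0,0,0.3,0,0,0,0.1,0,0,0,0,0,0,0,0,0])

```text
time_s: 6.08
position: [0.5854, -0.1076, 0.1869]
tcp_rot: [[-0.948, -0.317, -0.001], [-0.317, 0.948, 0.0], [0.001, 0.001, -1.0]]
force: [-0.4, -0.2, -0.7]
opening: 0.686
grasp_force: 29.9
```

Emit:
apply_moves(plan=[0,0,0,-0.5,0,0,0,-0.8,0,0,0,-0.8,0,0,0,-0.8,0,0,0,-0.8,0,0,0,-0.8,0,0,0,-0.8,0,0,0,-0.8,0,0,0,-0.8,0,0,0,-0.8,0,0,0,-0.8,0,0,0,-0.8])

```text
time_s: 7.58
position: [0.5854, -0.1076, 0.1867]
tcp_rot: [[-0.262, 0.965, -0.002], [0.965, 0.262, 0.001], [0.001, -0.001, -1.0]]
force: [-0.3, -1.3, -1.1]
opening: 0.689
grasp_force: 29.9
```

Emit:
apply_moves(plan=[0,0,0,-0.8,0,0,0,-0.8,0,0,0,-0.8,0,0,0,-0.8,0,0,0,-0.8,0,0,0,-0.8,0,0,0,-0.8,0,0,0,-0.8,0,0,0,-0.8,0,0,0,-0.8,0,0,0,0,0,0,0,0])

```text
time_s: 9.07
position: [0.5857, -0.1076, 0.1871]
tcp_rot: [[0.902, 0.432, -0.001], [0.432, -0.902, 0.0], [-0.001, -0.001, -1.0]]
force: [-0.4, 0.2, -1.4]
opening: 0.694
grasp_force: 29.9
```

Run:
```python
from st import *
st()
s=bot.read_state(); ims=[]
for n in("side","top"):
    c,p,d,P=snap(n,n+"1.png"); Z=P[...,2]; pi=p.astype(int)
    near=np.hypot(P[...,0]-.586,P[...,1]+.106)<.1
    blue=(pi[...,2]>pi[...,0]+40)&(pi[...,2]>pi[...,1]+30)
    q=P[near&blue&(abs(Z-.065)<.006)]; print(n,"rim",len(q),cv2.minAreaRect(q[:,:2].astype(np.float32)*1000))
    org=near&(pi[...,0]-pi[...,2]>90)&(Z>.09)&(Z<.23); wh=near&(pi.min(-1)>120)&(Z>.1)&(Z<.18)
    for nm,m in(("org",org),("wh",wh)):
        q=P[m]
        if len(q): print(nm,len(q),q.mean(0).round(4),"z",np.percentile(q[:,2],[1,99]).round(3))
    ims.append(p[100:300,200:456])
cv2.imwrite("pics/lift.png",cv2.resize(np.vstack(ims),None,fx=1.5,fy=1.5)[:,:,::-1])
```

```text
t 9.075 pos [ 0.5857 -0.1076  0.1871] yang -64.41 F [-0.4  0.2 -1.4] op 0.6943863643088715 g 29.863193733617663 j [-21.2  30.4  88.5   0.   61.2  43.2]
side rim 705 ((586.9771118164062, -108.00595092773438), (66.60083770751953, 95.16587829589844), 20.07476806640625)
org 343 [ 0.6015 -0.1164  0.1834] z [0.111 0.228]
wh 2399 [ 0.5749 -0.1212  0.1453] z [0.109 0.179]
top rim 0 ((0.0, 0.0), (0.0, 0.0), 0.0)
```

View pics/lift.png

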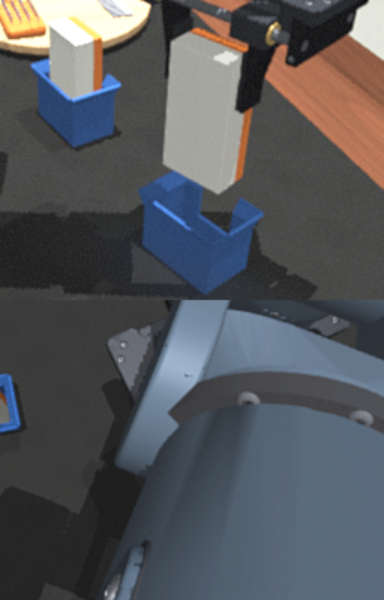

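The side crop shows the box hanging above its sleeve, white face toward the robot and orange toward the notch. The top camera is blocked. I'll fit the white face for yaw and tilt before finishing the turn.

```bash
cat > fit.py <<'E'
from st import *
def fit(fn):
    st(); c,p,d,P=snap("side",fn); pi=p.astype(int); Z=P[...,2]
    R=np.array(bot.read_state()["tcp_rot"]); t=np.array(bot.read_state()["position"]); x=np.array([R[1,1],-R[0,1],0]); x*=-np.sign(x[0])*-1
    x/=np.linalg.norm(x); y=np.array([-x[1],x[0],0]); Q=P-t
    m=(pi.max(-1)-pi.min(-1)<40)&(pi.min(-1)>90)&(abs(Q@x+.02)<.02)&(abs(Q@y)<.04)&(Z>t[2]-.09)&(Z<t[2]+.02)
    q=P[m]
    for _ in range(5):
        cc=q.mean(0); n=np.linalg.svd(q-cc,full_matrices=False)[2][2]; r=(P-cc)@n
        q=P[m&(abs(r)<.003)]
    n*=np.sign(n@x); print(len(q),"normal yaw",np.degrees(np.arctan2(n[1],n[0])).round(2),"tilt up",np.degrees(np.arcsin(n[2])).round(2))
    ctr=q.mean(0); print("face x off from tcp",((ctr-t)@x).round(4),"at z",ctr[2].round(4),"y ext",np.percentile((q-t)@y,[.5,99.5]).round(4),"z ext",np.percentile(q[:,2],[.5,99.5]).round(4))
E
python3 -c "
from fit import *
fit('f1.png')"
```

```text
t 9.175 pos [ 0.5858 -0.1077  0.1873] yang -64.45 F [ 0.4 -0.7 -1.7] op 0.6889062420970171 g 29.86322209239006 j [-21.2  30.4  88.5   0.   61.2  43.3]
2876 normal yaw 26.02 tilt up 0.02
face x off from tcp -0.0176 at z 0.1602 y ext [-0.0314  0.0285] z ext [0.1089 0.2068]
```

The box is upright, 0.6 mm off centre, with yaw 26.0°. The sleeve is at about (0.5875, -0.107) with yaw 19.9°. I'll turn the last 6.1°, shift +2 mm in x, then lower it in stages.

Emit:
apply_moves(plan=[0.02,0,0,-0.31,0.02,0,0,-0.3,0,0,0,0,0,0,-0.2,0,0,0,-0.2,0,0,0,-0.2,0,0,0,-0.2,0,0,0,-0.2,0,0,0,0,0,0,0,0,0])

```text
time_s: 10.48
position: [0.5881, -0.1078, 0.1377]
tcp_rot: [[0.943, 0.332, 0.0], [0.332, -0.943, -0.0], [0.0, 0.0, -1.0]]
force: [0.6, 0.0, -0.4]
opening: 0.686
grasp_force: 29.9
```

```bash
python3 -c "
from fit import *
fit('f2.png')"
```

```text
t 10.475 pos [ 0.5881 -0.1078  0.1377] yang -70.61 F [ 0.6  0.  -0.4] op 0.6861529999393816 g 29.863235391676426 j [-21.1  34.2  90.6   0.   55.2  49.5]
2309 normal yaw 19.87 tilt up 0.09
face x off from tcp -0.0176 at z 0.1106 y ext [-0.0313  0.0286] z ext [0.0593 0.1576]
```

The box's bottom is about at the rim, yaw is 19.9° and there is no contact. Lowering.

Emit:
apply_moves(plan=[0,0,-0.2,0,0,0,-0.2,0,0,0,-0.2,0,0,0,-0.1,0,0,0,-0.1,0,0,0,-0.06,0,0,0,-0.06,0,0,0,0,0,0,0,0,0])

```text
time_s: 11.65
position: [0.5881, -0.1078, 0.0917]
tcp_rot: [[0.943, 0.332, 0.0], [0.332, -0.943, -0.0], [0.0, 0.0, -1.0]]
force: [0.1, -0.4, -2.0]
opening: 0.686
grasp_force: 29.9
```

Emit:
apply_moves(plan=[0,0,-0.03,0,0,0,-0.03,0,0,0,0,0,0,0,0,0])

```text
time_s: 12.15
position: [0.5879, -0.1077, 0.0885]
tcp_rot: [[0.943, 0.332, -0.0], [0.332, -0.943, 0.0], [-0.0, -0.0, -1.0]]
force: [0.3, -0.2, -1.3]
opening: 0.686
grasp_force: 29.9
```

Emit:
apply_moves(plan=[0,0,-0.02,0,0,0,0,0])

```text
time_s: 12.4
position: [0.5881, -0.1077, 0.0878]
tcp_rot: [[0.943, 0.332, 0.0], [0.332, -0.943, -0.0], [0.0, 0.0, -1.0]]
force: [0.0, 0.8, 0.7]
opening: 0.691
grasp_force: 29.9
```

Emit:
apply_moves(plan=[0,0,-0.01,0,0,0,0,0])

```text
time_s: 12.65
position: [0.5881, -0.1077, 0.0877]
tcp_rot: [[0.943, 0.332, 0.001], [0.332, -0.943, -0.0], [0.001, 0.0, -1.0]]
force: [-0.6, 0.2, 4.8]
opening: 0.688
grasp_force: 29.8
```

```bash
python3 -c "
from fit import *
fit('f3.png'); st()"
```

```text
t 12.65 pos [ 0.5881 -0.1077  0.0877] yang -70.62 F [-0.6  0.2  4.8] op 0.6884551543064888 g 29.834371358156204 j [-21.1  38.4  92.4   0.   49.2  49.5]
1103 normal yaw 19.79 tilt up 0.04
face x off from tcp -0.0176 at z 0.0826 y ext [-0.0312  0.0287] z ext [0.0562 0.1072]
t 12.7 pos [ 0.5882 -0.1078  0.0877] yang -70.62 F [-0.8  1.   6.2] op 0.6878250995963495 g 29.832628956064582 j [-21.1  38.4  92.4   0.   49.2  49.5]
```

The box is on the floor: same height as at the grasp, with an upward force of 5–6 N. Release, then go straight up.

Emit:
apply_moves(plan=[0,0,0,0,0,0,0,0,0,0,0,0,0,0,0,0,0,0,0,0,0,0,0,0], grip=-1)

```text
time_s: 13.45
position: [0.5879, -0.1077, 0.087]
tcp_rot: [[0.943, 0.332, 0.0], [0.332, -0.943, -0.0], [0.0, 0.0, -1.0]]
force: [-0.1, 0.7, 0.3]
opening: 0.996
grasp_force: 0.0
```

Emit:
apply_moves(plan=[0,0,0.2,0,0,0,0.3,0,0,0,0.4,0,0,0,0.4,0,0,0,0.5,0,0,0,0.5,0,0,0,0.3,0,0,0,0,0,0,0,0,0])

```text
time_s: 14.58
position: [0.5873, -0.1075, 0.2164]
tcp_rot: [[0.943, 0.332, -0.001], [0.332, -0.943, 0.001], [-0.001, -0.001, -1.0]]
force: [1.3, 0.3, -0.8]
opening: 0.999
grasp_force: 0.0
```

Emit:
apply_moves(plan=[-0.4,0,0,0,-0.6,0,0,0,-0.6,0,0,0,-0.6,0,0,0,-0.6,0,0,0,0,0,0,0,0,0,0,0])

```text
time_s: 15.45
position: [0.4487, -0.108, 0.2168]
tcp_rot: [[0.943, 0.332, 0.001], [0.332, -0.943, -0.0], [0.001, 0.0, -1.0]]
force: [0.3, -0.5, 0.7]
opening: 1.001
grasp_force: 0.0
```

Run:
```python
from st import *
st()
for n in("side","top"):
    c,p,d,P=snap(n,n+"9.png"); Z=P[...,2]; pi=p.astype(int)
    for nm,c0 in(("R",(.587,-.107)),("L",(.554,.141))):
        near=np.hypot(P[...,0]-c0[0],P[...,1]-c0[1])<.07
        q=P[near&(abs(Z-.124)<.008)]
        if len(q)>5: print(n,nm,cv2.minAreaRect(q[:,:2].astype(np.float32)*1000),q[:,2].mean())
        q=P[near&(pi[...,0]-pi[...,2]>90)&(abs(Z-.124)<.008)]; print("org",q.mean(0) if len(q) else 0)
```

```text
t 15.45 pos [ 0.4487 -0.108   0.2168] yang -70.64 F [ 0.3 -0.5  0.7] op 1.000661499474273 g 0.0 j [-27.5  18.2 105.2   0.   56.6  43.2]
side R ((587.3098754882812, -109.8736572265625), (36.18746566772461, 61.22980499267578), 19.710004806518555) 0.1258357391295517
org [ 0.60073354 -0.11065116  0.12698604]
org 0
top R ((587.9320678710938, -107.44780731201172), (34.15507888793945, 61.10340881347656), 19.622692108154297) 0.12653953512813196
org [ 0.59801462 -0.10252142  0.12682065]
top L ((554.2908325195312, 140.8358917236328), (34.507598876953125, 60.54330825805664), 11.42431926727295) 0.12646159684354152
org [0.56555794 0.14244936 0.12672368]
```

View pics/side9.png

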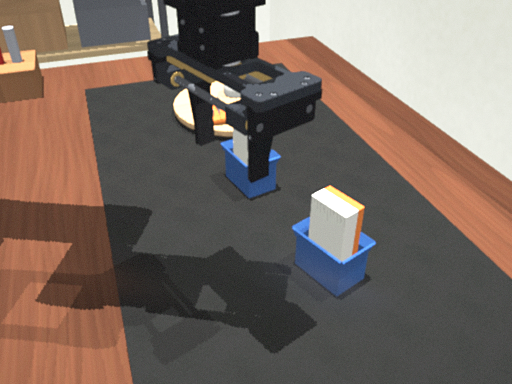

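The box at (335,225) is fully home: its top reads 126.5 mm, the same as before the move. White now faces the robot, orange is at the notch, and the other box hasn't moved.

```bash
python3 -c "
from rig import bot
print(bot.hand_in())"
```

```text
the job is handed in; nothing more can be done
None
```

The reversed box is back fully home in its own sleeve with its orange face at the thumb notch. It was released only once it was down, the other boxed set was left where it was, and the job was handed in at about 15.5 s.

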